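Set the lathe's speed dial, line up the guard stud, and hold the guard shut

TASK

Get the little wood lathe ready to be pinned shut: first turn the black speed dial so that its white pointer stands at the red mark, then turn the brass wing stud on the teal drive unit until it lines up with the slot in the yellow guard. Then swing the sprung guard down over the stud, press it on its black pad, and finish while still holding it pressed flat on the frame (it springs open if let go), so that I can put the locking pin through the stud. Leave the cups, blank, tools and billet on the bench where they are.

Things in the scene. Friction and masses are not known exactly. Their poses are not given: they have to be found in the camera images.
- drive: teal lathe drive unit, fixed: gear case 170 x 221 x 80 mm high, origin under its middle on the bench, z up; wooden work on its spindle on the far side (+x). Half of its open top is a flat deck, 80 mm above the bench, with the stud; along its left (+y) side runs the guard's hinge
- guard: yellow guard plate 160 (along hinge) x 190 x 6 mm. Origin: middle of the hinge line, level with the deck and the plate's underside. x along the hinge, plate extends along -y, z normal to its outer (upper) face. Shut: flat on the deck, z up, -y to the robot's right. The angle of z to vertical is its opening. Starts nearly upright (1.32 to 1.5 rad), outer face towards the robot's left
- press_pad (a point): centre of the black pad with white cross (44 x 44 mm) on the guard's outer face: press here. In the guard's frame x -45, y -155, z 7 mm. A spring swings the guard open when let go: keeping it shut takes about 5 N here, under 1 N when near upright. To shut it, go to its outer (left) side and push the outer face near the free edge over and down along its arc
- slot (a point): centre of the slot through the guard, 60 mm long (along the guard's y, square to the hinge) and 18 mm wide; in the guard's frame x 30, y -145, z 3 mm. When shut it lies over the wing stud, 75 mm farther along x than the press pad
- wing (a point): middle of the brass wing of the quarter-turn stud on the deck, on the stud's upright axis, 27 mm above the deck (107 mm above the bench). Wing 40 mm long (along x), 9 mm thick, from 6 to 40 mm above the deck; z up. The deck is clear for 40 mm round it; the open guard stands 95 mm or more away. With the guard shut the wing stands 34 mm out of it
- stud (a joint): turn of the wing stud, rad, counter-clockwise from above positive. 0: wing square to the hinge, in line with the guard's slot, and passes through it (jams beyond about 0.2 either way). Starts 0.9 to 1.45, nearly crosswise; stops at -0.6 and 1.6, none at 0. Stays where it is left (friction 0.04 N m)
- dial_grip (a point): middle of the grip bar of the black speed dial on the grey control box (120 x 130 x 55 mm), on its upright axis, 86 mm above the bench. Bar 44 mm long (along x), 13 mm thick, from 65 to 99 mm above the bench, on a round skirt of 60 mm diameter; z up. White pointer line shows to -x. Turns either way, stays where it is left (friction 0.03 N m)
- dial_tip (a point): tip of the dial's white pointer line, at the skirt's rim, 30 mm from the dial's axis
- mark_tip (a point): point at the skirt's rim, 30 mm from the dial's axis, just inside the red index mark (6 mm wide, on the white scale plate): the dial is set when its pointer tip is here. Starts 0.4 to 1.45 rad away, always clockwise from the pointer seen from above
- cup_a: plain light wooden turned cup, 70 mm tall, 68 mm wide; bystander
- cup_b: darker wooden turned cup, 60 mm tall, 72 mm wide; bystander
- blank: half-turned wooden blank, 70 mm tall, 72 mm wide; bystander
- hammer: hammer lying on the bench; bystander
- brush: hand brush lying on the bench; bystander
- chisel: turning tool with wooden handle, 240 mm long, lying on the bench; bystander
- billet: square wooden billet 170 x 40 x 40 mm lying on the bench; bystander
Not all that is in view belongs to the job. Leave any blue or purple look-alike of the part that bears dial_grip alone.

How it is judged:
By the outcome, as a careful person would: the job done as asked, in the order asked, and still so for the second after the job is handed in, while the arm keeps its last pose, push and grip.
It also fails if it takes over 70 s, if anything falls off the work surface, if the arm or the gripper's body presses on something with over 40 N, if the wrist force passes 120 N, or if a joint passes its speed limit or range.

ROBOT

A 6-joint arm with a two-finger parallel gripper is mounted at the origin on the work surface. World frame = base frame: x ahead of the robot, y to its left, z up, the work surface at z = 0. Lengths are in m, angles in rad, forces in N, time in s.
With the tool pointing down it reaches from about 0.375 to 0.9 m from the base axis. Payload 3.1 kg.
Tool frame: the origin (TCP) lies between the finger pads; the fingertips stand 11 mm ahead of it and the grasp point (between the pads) lies 8 mm behind it; z points along the fingers, y is the line along which they close (so a half turn about z gives the same grasp; the last joint's range is limited). The gripper opens to 87 mm and grips with 3 to 60 N. Pads are 19 mm wide; open, the fingers measure 117 mm over their backs; the gripper's body (75 mm by 190 mm) begins 51 mm behind the grasp point.
Start: joints at [0.957, 0.527, 1.433, -0, 1.181, -0.178], TCP at [0.264, 0.567, 0.234] pointing down, gripper open.
Joint ranges: [-3.08, 3.08], [-0.75, 2.2], [0.22, 2.44], [-1.43, 4.57], [0, 2.65], [-2.85, 2.85]. Speed limits (rad/s): [2.79, 2.79, 3.14, 3.14, 3.14, 3.14].

INTERFACE

Orientations are given as a unit quaternion [x, y, z, w].
In Python, from rig import robot gives the robot as it stands.
- The arm moves only by the tool move_arm, never from a script. Its argument "moves" is text: rows parted by semicolons, each of 7 numbers parted by spaces: the shift along the tool's x, y, z in units of 100 mm (1.0 is 100 mm), then the turn, a rotation vector about the tool's x, y, z in units of 90 degrees (1.0 is 90 degrees), then the opening, from 0 (shut) to 1 (fully open). A call has 1 to 12 rows; each row is the pose to reach, as a shift and turn from the pose commanded when the call began, along the tool's axes at that moment; what a row does not reach only later rows make up. A row lasts 1/10 s, in which the tool goes at most 50 mm and 8.59 degrees, less where a joint would pass 70% of its speed; a pose out of reach is approached as far as the arm can. A call with a number of a shift or a turn outside -1 to 1 is refused whole. A call with a gripper value outside its range is refused whole. The fingers move at their own pace and stop on an object; "squeeze" is the grip in N (left out, the last holds). Time passes only in rows, so rows that repeat a pose let the fingers close. It gives the time, the measured TCP pose, the force, the opening and the grip force at its end, in the units of the state.
- robot.get_obs(): the state, without advancing time (a new reading comes with each control period).
- robot.camera(name): name is "scene" or "top"; returns a dict with "image" (480x640x3 uint8, red, green, blue), "intrinsics" (3x3 intrinsics, pixels), "dist_coeffs" ([k1, k2, p1, p2, k3] as OpenCV has them; the pictures are not rectified), "extrinsics" (4x4, takes a point from world to camera coordinates). Camera axes: x right, y up, looking along -z (the intrinsics and any distortion apply to the point x, -y, -z); pixel columns grow to the right and rows downward; lengths in m; the calibration is good to about 2 mm. A picture is of the moment at which its call begins. There is no depth.
- robot.hand_in(): hands the job in; it is judged then, once.
The state is a dict: "time": time; "q": joint angles; "joint_velocities": joint speeds; "joint_torque": joint torques, N m; "position": TCP position; "tool_rot": TCP orientation; "ft_force": force on the tool from outside, world axes, zero at the start; "moment": the same for the moment, N m; "grip_width": finger opening in m; "grip_force": force on a finger pad.
Only numpy, scipy, OpenCV 4.12 (cv2) and the standard library are available. Lean on these libraries where they do the work, as an engineer would, in place of code of your own. Each camera call takes 0.05 s, during which the arm holds its last target. There are 200 camera calls.

## Working session

There is one attempt and no reset: what is moved stays moved. The work goes in short steps, Python scripts to look and compute and a tool call to move; the robot and the scene stay as the last step left them, time stands still between calls to the robot, and variables do not carry over. Pictures are saved under pics/ and viewed, at most 10 in all, crops included, and the job is handed in when it is done.

Besides the shell and the picture viewer there is one more tool, called after "Emit:" as name(argument=value, ...) on one line, values as JSON. move_arm: Moves the arm, as the interface text tells. Shifts and turns lie within -1 to 1; 1 stands for 100 mm of shift or 90 degrees of turn. Its arguments: {"type":"object","properties":{"moves":{"type":"string"},"squeeze":{"type":"number"}},"required":["moves"]}

```bash
mkdir -p pics; ls
cat > h.py <<'E'
import numpy as np,cv2
from rig import robot
from scipy.spatial.transform import Rotation as R
def cam(n):
    c=robot.camera(n);return c
def ray(c,px):
    K=np.array(c["intrinsics"],float);d=np.array(c["dist_coeffs"],float);E=np.array(c["extrinsics"])
    u=cv2.undistortPoints(np.array([[px]],float),K,d)[0,0]
    v=E[:3,:3].T@np.array([u[0],-u[1],-1.]);o=-E[:3,:3].T@E[:3,3]
    return o,v/np.linalg.norm(v)
def onz(c,px,z):
    o,v=ray(c,px);return o+v*(z-o[2])/v[2]
def tri(c1,p1,c2,p2):
    o1,a=ray(c1,p1);o2,b=ray(c2,p2)
    s=np.linalg.lstsq(np.c_[a,-b],o2-o1,rcond=None)[0]
    x=o1+a*s[0];y=o2+b*s[1];return (x+y)/2,np.linalg.norm(x-y)
def proj(c,P):
    E=np.array(c["extrinsics"]);p=E[:3,:3]@np.array(P)+E[:3,3];p=p*[1,-1,-1]
    return cv2.projectPoints(p.reshape(1,1,3),np.zeros(3),np.zeros(3),np.array(c["intrinsics"],float),np.array(c["dist_coeffs"],float))[0].ravel()
def save(n,im): cv2.imwrite(n,cv2.cvtColor(im,cv2.COLOR_RGB2BGR))
E
python3 - <<'E'
from h import *
import pickle
for n in("scene","top"):
    c=cam(n);save(f"pics/{n}0.png",c["image"]);pickle.dump(c,open(n+".pkl","wb"))
    print(n,ray(c,(320,240)))
E
```

```text
pics
scene (array([1.2363576 , 0.54231098, 1.04145243]), array([-0.5588231 , -0.43671219, -0.7049817 ]))
top (array([ 0.28572574, -0.01269084,  1.30498132]), array([ 0.1628819 , -0.03432697, -0.98604825]))
```

View pics/scene0.png

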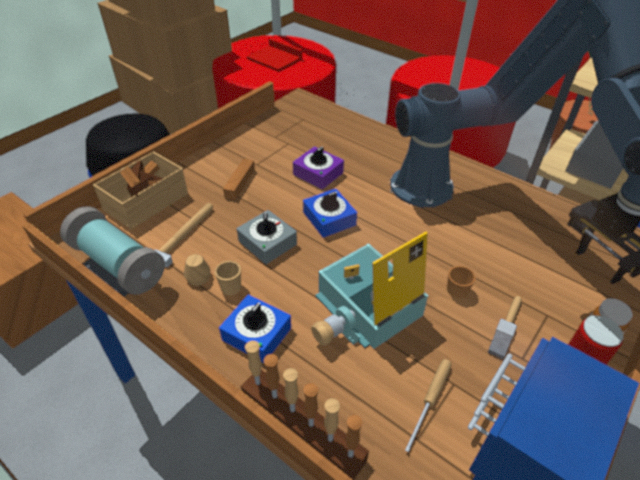

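View pics/top0.png

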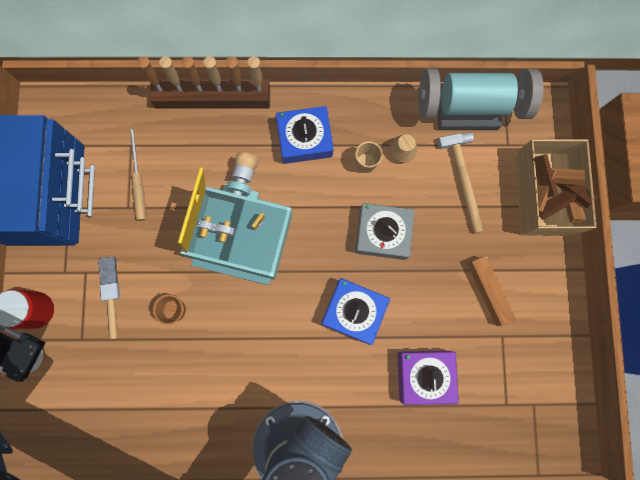

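The scene view shows the grey box's dial at about (267,230), two blue look-alikes, one purple look-alike, and the drive with its guard at (400,275). In the top view the candidates for the dial are grey (386,229), blue (305,130), blue (357,311) and purple (430,378). I choose grey. The wing is at (257,221) and the guard at (193,212). One close crop will check this.

Run:
```python
from h import *
import pickle
t=pickle.load(open("top.pkl","rb"));s=pickle.load(open("scene.pkl","rb"))
a=cv2.resize(t["image"][195:265,350:420],(400,300*4//3)[:2],interpolation=cv2.INTER_CUBIC)[:,:]
b=cv2.resize(t["image"][160:290,170:300],(400,400),interpolation=cv2.INTER_CUBIC)
c=cv2.resize(s["image"][230:350,310:430],(200,200)); d=cv2.resize(s["image"][200:270,230:300],(200,200))
e=np.zeros((600,800,3),np.uint8);e[:400,:400]=a;e[:400,400:]=b;e[400:,:200]=c;e[400:,200:400]=d
save("pics/crop.png",e)
```

```text
(no output)
```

View pics/crop.png

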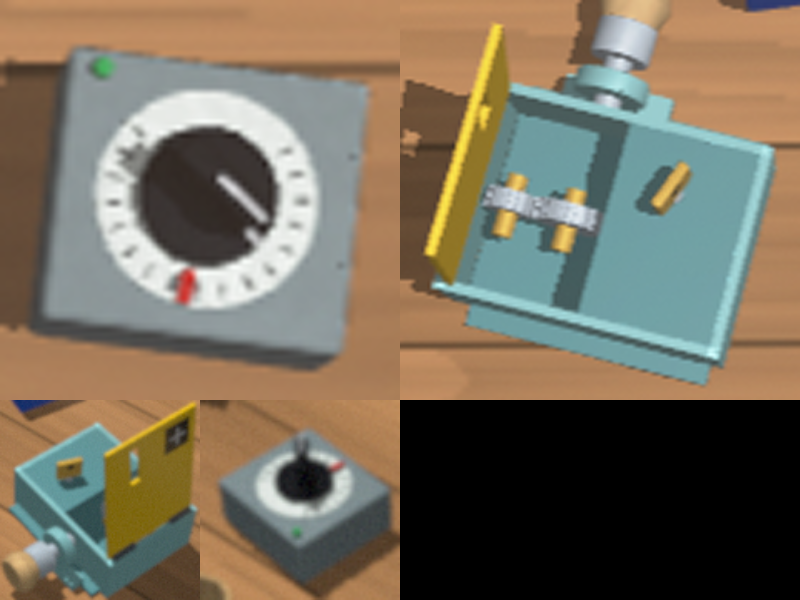

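The crop confirms the grey dial. Its white pointer points to the lower right, at about (388-396,226-234) in the full top image, and the red mark is at the bottom near (382,245), clockwise from the pointer. The wing is at (257,221).

```bash
cat > m.py <<'E'
from h import *
def comp(mask,near):
    n,l,st,ce=cv2.connectedComponentsWithStats(mask.astype(np.uint8));
    k=[i for i in range(1,n) if st[i,4]>=4]
    i=min(k,key=lambda i:np.hypot(*(ce[i]-near)));return l==i,ce[i],st[i]
def hsv(c): return [x.astype(int) for x in cv2.split(cv2.cvtColor(c["image"],cv2.COLOR_RGB2HSV))]
def box(shape,x0,x1,y0,y1):
    m=np.zeros(shape,bool);m[y0:y1,x0:x1]=1;return m
def axis(c,mask,z):
    ys,xs=np.where(mask);P=np.array([onz(c,(x,y),z)[:2] for x,y in zip(xs,ys)])
    m=P.mean(0);w,v=np.linalg.eigh(np.cov((P-m).T));d=v[:,1];return m,d,2*np.sqrt(3*w)
def dial(c):
    H,S,V=hsv(c);B=box(H.shape,350,420,195,265)
    dark=B&(V<75);_,L,st,ce=cv2.connectedComponentsWithStats(cv2.morphologyEx((B&(S<50)&(V>165)).astype(np.uint8),cv2.MORPH_CLOSE,np.ones((3,3))))
    i=1+np.argmax(st[1:,4]);cs,_=cv2.findContours((L==i).astype(np.uint8),0,2)
    e=cv2.fitEllipse(max(cs,key=len));ctr=onz(c,e[0],.057)
    red=B&((H<8)|(H>172))&(S>150)&(V>120);r=onz(c,np.argwhere(red).mean(0)[::-1],.057)
    yy,xx=np.mgrid[:480,:640];f=proj(c,[ctr[0],ctr[1],.064]);q=np.hypot(xx-f[0],yy-f[1])<11.5
    wm=q&(V>120)&(S<60);pts=np.argwhere(wm)[:,::-1];
    return ctr,e,r,pts,red.sum()
E
python3 - <<'E'
from m import *
import pickle
t=pickle.load(open("top.pkl","rb"))
ctr,e,r,pts,n=dial(t);print("dial",ctr,e,"red",r,n)
ang=lambda p:np.arctan2(p[1]-ctr[1],p[0]-ctr[0])
print("mark ang",ang(r),np.linalg.norm((r-ctr)[:2]))
for p in pts:
    P=onz(t,p,.065);print(p,t["image"][p[1],p[0]],round(ang(P),2),round(np.linalg.norm((P-ctr)[:2])*1e3))
H,S,V=hsv(t)
w,c,_=comp(box(H.shape,245,270,208,235)&(H>10)&(H<30)&(S>110)&(V>100),(257,221))
m,d,L=axis(t,w,.12);print("wing",c,m,np.arctan2(d[1],d[0]),L,w.sum())
te=box(H.shape,170,300,160,290)&(H>80)&(H<100)&(S>50)&(V>60)
hi,_,_=comp(te&(V>170),(235,230))
cs,_=cv2.findContours(te.astype(np.uint8),0,2);k=max(cs,key=cv2.contourArea)
print([tuple(x) for x in cv2.approxPolyDP(k,3,True)[:,0].tolist()])
g=box(H.shape,170,215,160,260)&(H>18)&(H<32)&(S>150)
cs,_=cv2.findContours(g.astype(np.uint8),0,2);k=max(cs,key=cv2.contourArea)
print([tuple(x) for x in cv2.approxPolyDP(k,2,True)[:,0].tolist()])
E
```

```text
dial [ 0.51833593 -0.21664047  0.057     ] ((385.9293212890625, 228.90438842773438), (36.959938049316406, 39.690914154052734), 105.10942840576172) red [ 0.47987282 -0.20664925  0.057     ] 7
mark ang 2.8874484317665403 0.039739591570586756
[393 219] [154 155 152] -0.63 28
[388 226] [181 179 180] -0.61 7
[389 226] [189 187 189] -0.85 8
[389 227] [186 185 186] -1.11 7
[390 227] [208 206 209] -1.22 9
[391 227] [143 141 142] -1.3 12
[390 228] [186 185 186] -1.49 9
[391 228] [207 205 207] -1.51 11
[392 228] [142 138 139] -1.52 13
[391 229] [162 160 160] -1.73 11
[392 229] [192 190 192] -1.7 14
[393 229] [142 139 140] -1.68 16
[392 230] [157 155 156] -1.88 14
[393 230] [191 189 191] -1.84 16
[394 230] [142 138 139] -1.8 19
[393 231] [157 156 156] -1.98 17
[394 231] [192 190 192] -1.93 19
[395 231] [141 138 139] -1.89 22
[394 232] [158 157 158] -2.04 20
[395 232] [191 190 191] -1.99 22
[396 232] [135 134 133] -1.95 25
[395 233] [156 156 155] -2.09 23
[396 233] [147 146 146] -2.04 26
[393 235] [157 156 156] -2.39 23
[394 235] [142 141 141] -2.32 24
[393 236] [157 156 157] -2.46 24
[394 236] [192 191 192] -2.39 26
wing [257.65909091 220.60227273] [0.52749795 0.08911034] 2.5560674270297374 [0.01226622 0.03874099] 88
[(207, 187), (206, 190), (224, 195), (211, 197), (206, 193), (197, 222), (205, 215), (211, 216), (213, 223), (228, 220), (236, 229), (235, 235), (228, 236), (223, 243), (217, 240), (219, 234), (215, 232), (200, 237), (196, 227), (188, 252), (181, 253), (193, 258), (192, 265), (268, 284), (269, 277), (274, 278), (290, 208), (258, 200), (257, 193), (242, 183), (230, 181), (222, 191)]
[(202, 168), (199, 169), (178, 240), (186, 251), (204, 191)]
```

Run:
```python
from m import *
import pickle
t=pickle.load(open("top.pkl","rb"))
# drive rim edges
for a,b in [((274,278),(290,208)),((192,265),(268,284)),((269,277),(290,208))]:
    A=onz(t,a,.08);B=onz(t,b,.08);d=(B-A)[:2];L=np.linalg.norm(d);an=np.arctan2(d[1],d[0]);print("edge",A,B,L,an,an+np.pi/2)
psi=-.235
w=np.array([.5265,.0885]);M=R.from_euler('z',psi).as_matrix()
for psi in(-.225,-.245):
    M=R.from_euler('z',psi).as_matrix()
    o=np.r_[w,.08]-M@[.03,-.145,0]
    for px,xg in(((201,168),.08),((178,240),-.08),((187,251),-.08)):
        c,v=ray(t,px);n=M[:,0];p=c+v*((o+n*xg-c)@n)/(v@n);q=M.T@(p-o);print(px,q,np.arctan2(q[2],-q[1]))
    print("hinge o",o,"pad",o+M@[-.045,-.155,0])
# pointer
ctr,e,r,pts,n=dial(t)
P=np.array([onz(t,p,.099)[:2] for p in pts if p[1]<234 and p[1]>222]);m=P.mean(0);d=np.linalg.svd(P-m)[2][0]
print("line",m-ctr[:2],np.arctan2(*d[::-1]),(P-ctr[:2])@d)
q=ctr[:2]-m;print("offset of line from axis",q@[-d[1],d[0]])
B=box((480,640),345,425,195,265);H,S,V=hsv(t)
cs,_=cv2.findContours((B&(S<60)&(V>80)).astype(np.uint8),0,2);k=max(cs,key=cv2.contourArea)
rr=cv2.minAreaRect(k);print(rr,onz(t,rr[0],.055),[onz(t,c,.055).round(3) for c in cv2.boxPoints(rr)])
```

```text
edge [0.3985111  0.05333654 0.08      ] [0.56599699 0.01559075 0.08      ] 0.17168653828036476 -0.22166372288943365 1.349132603905463
edge [0.43029724 0.24545129 0.08      ] [0.38455286 0.06730116 0.08      ] 0.18392937561126246 -1.8221405918966906 -0.2513442651017941
edge [0.4009343  0.06503524 0.08      ] [0.56599699 0.01559075 0.08      ] 0.1723091630529712 -0.2910437069305578 1.2797526198643387
(201, 168) [ 0.08       -0.03091475  0.20969874] 1.424426074877956
(178, 240) [-0.08       -0.04465684  0.28932491] 1.4176563905624333
(187, 251) [-0.08       -0.02274552  0.11694563] 1.3786980738097356
hinge o [0.5296066  0.23653834 0.08      ] pad [0.45115938 0.09548504 0.08      ]
(201, 168) [ 0.08       -0.02751323  0.20063704] 1.4345169455737246
(178, 240) [-0.08       -0.04166839  0.27019114] 1.4177835853089047
(187, 251) [-0.08       -0.01803331  0.08915861] 1.3712276112828254
hinge o [0.53256655 0.2364466  0.08      ] pad [0.45131414 0.09699035 0.08      ]
line [-0.0093212  -0.00834973] -2.3469800822692037 [-0.00062621  0.00106369  0.00268537  0.00437497  0.00606472  0.00599526
  0.00768456  0.00937401  0.00930344  0.01099246  0.01268162  0.01260994
  0.01429866  0.01598753  0.01591475  0.01760317  0.01929175  0.01921786
  0.020906    0.02259429  0.0225193   0.02420715]
offset of line from axis 0.0008020388226455512
((384.7784423828125, 230.3424072265625), (55.31560516357422, 49.428924560546875), 7.35237979888916) [ 0.51516696 -0.21405307  0.055     ] [array([ 0.464, -0.138,  0.055]), array([ 0.585, -0.156,  0.055]), array([ 0.567, -0.291,  0.055]), array([ 0.446, -0.271,  0.055])]
```

```bash
cat > plan.py <<'E'
from m import *
np.set_printoptions(precision=4,suppress=True)
def plan(pos=None,yaw=None):
    """yaw: wanted direction of tool y axis (mod pi); tool down"""
    o=robot.get_obs();T=R.from_quat(o["tool_rot"]).as_matrix();p=np.array(o["position"])
    print("t",o["time"],"p",p,"q",np.array(o["q"]),"f",np.array(o["ft_force"]),"w",o["grip_width"],o["grip_force"])
    print("yaw of tool y",np.arctan2(T[1,1],T[0,1]),"z",T[:,2])
    if pos is not None: print("shift",T.T@(np.array(pos)-p)/.1)
    if yaw is not None:
        for k in(0,np.pi):
            y=np.array([np.cos(yaw+k),np.sin(yaw+k),0]);z=np.array([0,0,-1.]);G=np.c_[np.cross(y,z),y,z]
            print("turn",R.from_matrix(T.T@G).as_rotvec()/(np.pi/2))
E
python3 - <<'E'
from plan import *
plan([.518,-.217,.20],-2.347+np.pi/2)
E
```

```text
t 0.1 p [0.2635 0.5661 0.2327] q [ 0.9565  0.5284  1.4338  0.      1.1814 -0.1785] f [-0.2911 -0.8722  0.1896] w 0.08703864604056777 0.0
yaw of tool y 1.1349800309529008 z [-0.0011 -0.0016 -1.    ]
shift [-5.6134 -6.0235  0.3363]
turn [-0.0011  0.001   1.2167]
turn [-0.0009 -0.001  -0.7833]
```

Emit:
move_arm(moves="0 0 -0.5 0 0 0 1; 0 0 -1 0 0 0 1; 0 0 -1 0 0 0 1")

```text
time: 0.4
position: [0.266, 0.5699, 0.3414]
tool_rot: [0.216, 0.976, 0.007, 0.003]
ft_force: [0.7, 0.6, 1.1]
grip_width: 0.0864
grip_force: 0.0
```

Emit:
move_arm(moves="-1 -1 0 0 0 0 1; -1 -1 0 0 0 0 1; -1 -1 0 0 0 0 1; -1 -1 0 0 0 0 1")

```text
time: 0.8
position: [0.3129, 0.4294, 0.3329]
tool_rot: [0.218, 0.976, -0.002, -0.0]
ft_force: [-0.2, 0.8, -0.1]
grip_width: 0.0869
grip_force: 0.0
```

Emit:
move_arm(moves="-1 -1 0 0 0 0 0.5; -1 -1 0 0 0 0 0.5; -1 -1 0 0 0 0 0.5; -1 -1 0 0 0 0 0.5")

```text
time: 1.2
position: [0.3618, 0.2978, 0.3332]
tool_rot: [0.219, 0.976, -0.001, 0.0]
ft_force: [0.2, 0.9, 0.4]
grip_width: 0.063
grip_force: 0.0
```

Emit:
move_arm(moves="-1 -1 0 0 0 0 0.5; -1 -1 0 0 0 0 0.5; -1 -1 0 0 0 0 0.5; -1 -1 0 0 0 0 0.5")

```text
time: 1.6
position: [0.4112, 0.1655, 0.3334]
tool_rot: [0.219, 0.976, -0.0, 0.001]
ft_force: [0.1, 0.7, -0.6]
grip_width: 0.0445
grip_force: 0.0
```

Emit:
move_arm(moves="-1 -1 0 0 0 0 0.5; -1 -1 0 0 0 0 0.5; -1 -1 0 0 0 0 0.5; -1 -1 0 0 0 0 0.5")

```text
time: 2.0
position: [0.4602, 0.0328, 0.3334]
tool_rot: [0.218, 0.976, -0.0, 0.001]
ft_force: [-0.5, 0.6, 0.2]
grip_width: 0.0437
grip_force: 0.0
```

Emit:
move_arm(moves="-1 -1 0 0 0 1 0.5; -1 -1 0 0 0 1 0.5; -1 -1 0 0 0 1 0.5; -1 -1 0 0 0 1 0.5; -1 -1 0 0 0 1 0.5; -1 -1 0 0 0 1 0.5; -1 -1 0 0 0 1 0.5; -1 -1 0 0 0 1 0.5; -1 -1 0 0 0 1 0.5; -1 -1 0 0 0 1 0.5; -1 -1 0 0 0 1 0.5")

```text
time: 3.1
position: [0.5065, -0.0949, 0.3331]
tool_rot: [0.844, 0.537, 0.0, -0.001]
ft_force: [-0.3, -0.2, -0.8]
grip_width: 0.0435
grip_force: 0.0
```

Run:
```python
from plan import *
plan([.518,-.217,.14],-2.347+np.pi/2)
```

```text
t 3.1 p [ 0.5065 -0.0949  0.3331] q [-0.4033  0.2683  1.57    0.0016  1.3043  0.0343] f [-0.3048 -0.2113 -0.7726] w 0.04346981510677868 0.0
yaw of tool y -0.4379524584064838 z [-0.0003  0.0018 -1.    ]
shift [-1.0596  0.6235  1.9292]
turn [-0.0008 -0.0008  0.2153]
turn [ 0.0011 -0.0012 -1.7847]
```

Emit:
move_arm(moves="-1 0.62 0.9 0 0 0.215 0.5; -1 0.62 0.9 0 0 0.215 0.5; -1 0.62 0.9 0 0 0.215 0.5; -1 0.62 0.9 0 0 0.215 0.5; -1 0.62 0.9 0 0 0.215 0.5; -1 0.62 0.9 0 0 0.215 0.5")

```text
time: 3.7
position: [0.5207, -0.2125, 0.2441]
tool_rot: [0.921, 0.389, 0.0, -0.0]
ft_force: [-0.3, 0.4, -0.1]
grip_width: 0.0437
grip_force: 0.0
```

Run:
```python
from plan import *
plan([.518,-.2165,.087],-2.347+np.pi/2)
c=cam("scene");f=proj(c,[.518,-.2165,.09]).astype(int);print(f)
save("pics/s1.png",cv2.resize(c["image"][f[1]-60:f[1]+40,f[0]-65:f[0]+65],(780,600),interpolation=2))
```

```text
t 3.7 p [ 0.5207 -0.2125  0.2441] q [-0.5867  0.4305  1.58    0.001   1.1308  0.1843] f [-0.2826  0.4166 -0.1275] w 0.043730980766410125 0.0
yaw of tool y -0.7713999497448756 z [ 0.0007  0.0007 -1.    ]
shift [-0.049   0.008   1.5707]
turn [ 0.     -0.0006  0.0031]
turn [ 0.001   0.     -1.9969]
[264 220]
```

View pics/s1.png

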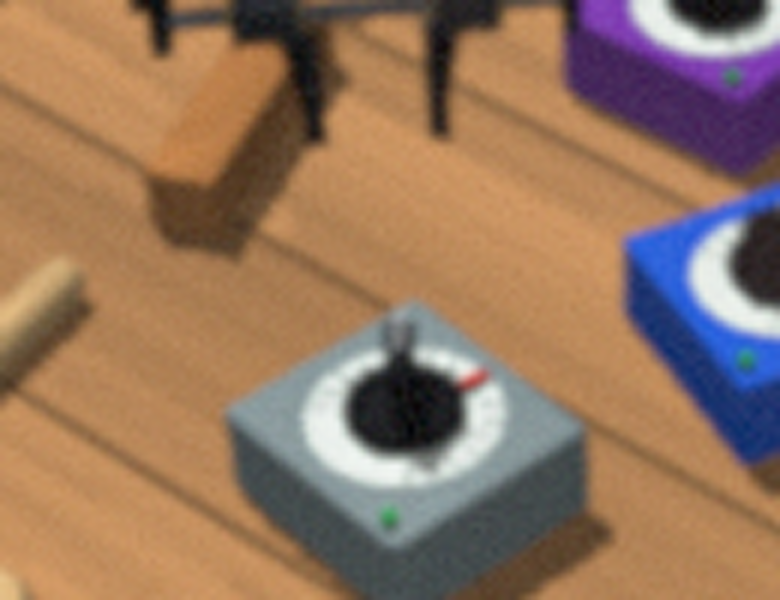

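The crop shows the open fingers above and squarely about the grey dial at (405,410) in the crop, with the red mark at (475,380). I'll go down and grip the bar.

Emit:
move_arm(moves="-0.05 0.01 0.4 0 0 0 0.5; -0.05 0.01 0.8 0 0 0 0.5; -0.05 0.01 1 0 0 0 0.5; -0.05 0.01 1 0 0 0 0.5")

```text
time: 4.15
position: [0.516, -0.2164, 0.142]
tool_rot: [0.921, 0.389, -0.001, -0.002]
ft_force: [0.0, 1.0, 0.1]
grip_width: 0.0433
grip_force: 0.0
```

Emit:
move_arm(moves="0 0 0.3 0 0 0 0.5; 0 0 0.5 0 0 0 0.5; 0 0 0.57 0 0 0 0.5; 0 0 0.57 0 0 0 0.5; 0 0 0.57 0 0 0 0; 0 0 0.57 0 0 0 0; 0 0 0.57 0 0 0 0; 0 0 0.57 0 0 0 0; 0 0 0.57 0 0 0 0; 0 0 0.57 0 0 0 0", squeeze=12)

```text
time: 5.15
position: [0.5159, -0.2178, 0.0868]
tool_rot: [0.922, 0.388, -0.001, -0.001]
ft_force: [-2.6, 2.3, 5.4]
grip_width: 0.0128
grip_force: 12.0
```

Run:
```python
from plan import *
plan([.518,-.2165,.087],-2.347+np.pi/2)
```

```text
t 5.15 p [ 0.5159 -0.2178  0.0868] q [-0.5991  0.6535  1.7136  0.0002  0.7779  0.1743] f [-2.5606  2.2818  5.4063] w 0.012813265779656233 12.000433004577644
yaw of tool y -0.7735451259649585 z [-0.0027  0.002  -1.    ]
shift [ 0.0241  0.0057 -0.0019]
turn [-0.0021  0.0003  0.0017]
turn [-0.0005 -0.0033 -1.9983]
```

Emit:
move_arm(moves="0 0 0 0 0 0.08 0; 0 0 0 0 0 0.16 0; 0 0 0 0 0 0.24 0; 0 0 0 0 0 0.32 0; 0 0 0 0 0 0.40 0; 0 0 0 0 0 0.48 0; 0 0 0 0 0 0.56 0; 0 0 0 0 0 0.64 0; 0 0 0 0 0 0.668 0; 0 0 0 0 0 0.668 0; 0 0 0 0 0 0.668 0")

```text
time: 6.25
position: [0.5155, -0.2165, 0.0868]
tool_rot: [0.992, -0.126, -0.002, -0.002]
ft_force: [-2.1, 5.9, 7.3]
grip_width: 0.0128
grip_force: 12.0
```

Run:
```python
from plan import *
plan([.518,-.2165,.087],-2.347+np.pi/2)
c=cam("top");save("pics/t2.png",cv2.resize(c["image"][190:270,345:445],(700,560),interpolation=2))
```

```text
t 6.25 p [ 0.5155 -0.2165  0.0868] q [-0.5982  0.6532  1.7145  0.002   0.7793  1.2236] f [-2.055   5.9074  7.2766] w 0.012785284687960308 12.000571333046537
yaw of tool y -1.823319530759169 z [-0.0037  0.0042 -1.    ]
shift [ 0.0241 -0.0063 -0.0021]
turn [-0.0034  0.0016 -0.6666]
turn [0.0019 0.0039 1.3334]
```

View pics/t2.png

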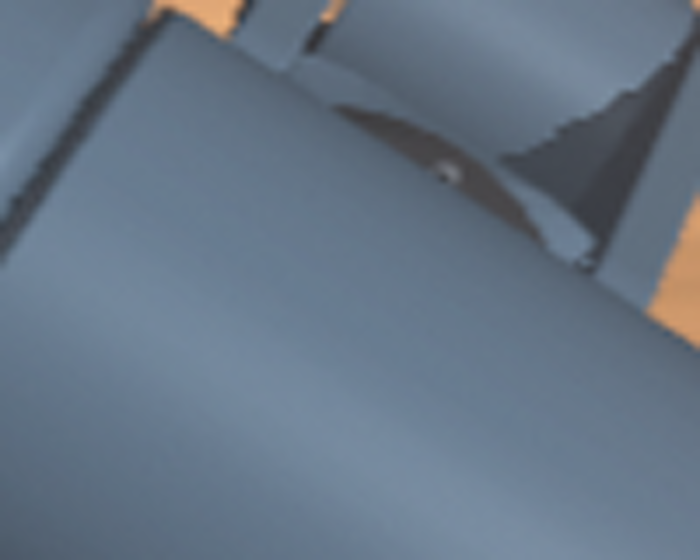

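Emit:
move_arm(moves="0 0 0 0 0 0.668 0.45; 0 0 0 0 0 0 0.45; 0 0 0 0 0 0 0.45; 0 0 0 0 0 0 0.45; 0 0 -0.4 0 0 0 0.45; 0 0 -0.8 0 0 0 0.45; 0 0 -1 0 0 0 0.45; 0 0 -1 0 0 0 0.45")

```text
time: 7.1
position: [0.5194, -0.2203, 0.1899]
tool_rot: [0.992, -0.127, 0.004, 0.002]
ft_force: [0.7, 0.4, 0.5]
grip_width: 0.039
grip_force: 0.0
```

Emit:
move_arm(moves="-0.2 -1 -0.6 0 0 -0.3 0.45; -0.2 -1 -0.6 0 0 -0.3 0.45; -0.2 -1 -0.6 0 0 -0.3 0.45; -0.2 -1 -0.6 0 0 -0.3 0.45; -0.2 -1 -0.6 0 0 -0.3 0.45")

```text
time: 7.6
position: [0.5224, -0.1171, 0.2455]
tool_rot: [0.994, 0.108, -0.001, -0.0]
ft_force: [0.0, -0.4, 0.0]
grip_width: 0.0388
grip_force: 0.0
```

```bash
cat > look.py <<'E'
from plan import *
t=cam("top");ctr,e,r,pts,n=dial(t);print("ctr",ctr,"red",r,n)
im=t["image"]
P=[];
for p in pts:
    Q=onz(t,p,.099)[:2]-ctr[:2]
    if np.linalg.norm(Q)<.027: P.append(Q); print(p,im[p[1],p[0]].mean().round(),Q.round(4))
P=np.array(P);m=P.mean(0);d=np.linalg.svd(P-m)[2][0];d*=np.sign(d@m)
a=np.arctan2(d[1],d[0]);k=np.arctan2(*(r-ctr)[1::-1]);print("pointer",a,"mark",k,"diff",(a-k+np.pi)%(2*np.pi)-np.pi)
save("pics/look.png",cv2.resize(im[190:270,345:425],(560,560),interpolation=2))
E
python3 look.py
```

```text
ctr [ 0.5053 -0.2519  0.057 ] red [ 0.4752 -0.2058  0.057 ] 2
[397 223] 225.0 [0.0192 0.0155]
[398 223] 250.0 [0.0192 0.0132]
[399 223] 251.0 [0.0191 0.0108]
[400 223] 251.0 [0.0191 0.0085]
[401 223] 250.0 [0.0191 0.0061]
[402 223] 251.0 [0.0191 0.0037]
[403 223] 243.0 [0.0191 0.0014]
[404 223] 205.0 [ 0.0191 -0.001 ]
[405 223] 177.0 [ 0.0191 -0.0034]
[397 224] 131.0 [0.0168 0.0156]
[398 224] 238.0 [0.0168 0.0133]
[399 224] 252.0 [0.0167 0.0109]
[400 224] 251.0 [0.0167 0.0085]
[401 224] 249.0 [0.0167 0.0062]
[402 224] 248.0 [0.0167 0.0038]
[403 224] 250.0 [0.0167 0.0015]
[404 224] 229.0 [ 0.0167 -0.0009]
[405 224] 181.0 [ 0.0167 -0.0033]
[406 224] 177.0 [ 0.0167 -0.0056]
[407 224] 176.0 [ 0.0167 -0.008 ]
[398 225] 228.0 [0.0144 0.0133]
[399 225] 251.0 [0.0144 0.011 ]
[400 225] 231.0 [0.0143 0.0086]
[401 225] 184.0 [0.0143 0.0063]
[402 225] 185.0 [0.0143 0.0039]
[403 225] 237.0 [0.0143 0.0015]
[404 225] 240.0 [ 0.0143 -0.0008]
[405 225] 201.0 [ 0.0143 -0.0032]
[406 225] 177.0 [ 0.0143 -0.0055]
[407 225] 175.0 [ 0.0143 -0.0079]
[408 225] 175.0 [ 0.0143 -0.0103]
[398 226] 219.0 [0.012  
[... 7302 characters left out ...]
0215 -0.009 ]
[409 240] 177.0 [-0.0215 -0.0113]
[410 240] 175.0 [-0.0215 -0.0137]
[399 241] 252.0 [-0.0238  0.0123]
[400 241] 251.0 [-0.0238  0.0099]
[401 241] 236.0 [-0.0238  0.0076]
[402 241] 189.0 [-0.0238  0.0052]
[403 241] 178.0 [-0.0238  0.0029]
[404 241] 179.0 [-0.0238  0.0005]
[405 241] 180.0 [-0.0238 -0.0018]
[406 241] 179.0 [-0.0238 -0.0042]
[407 241] 178.0 [-0.0239 -0.0065]
[408 241] 178.0 [-0.0239 -0.0089]
[409 241] 151.0 [-0.0239 -0.0112]
[402 242] 177.0 [-0.0262  0.0053]
[403 242] 177.0 [-0.0262  0.003 ]
[404 242] 178.0 [-0.0262  0.0006]
[405 242] 179.0 [-0.0262 -0.0017]
[406 242] 179.0 [-0.0262 -0.0041]
pointer -3.139084648183905 mark 2.1509689886447516 diff 0.9931316703509294
```

View pics/look.png

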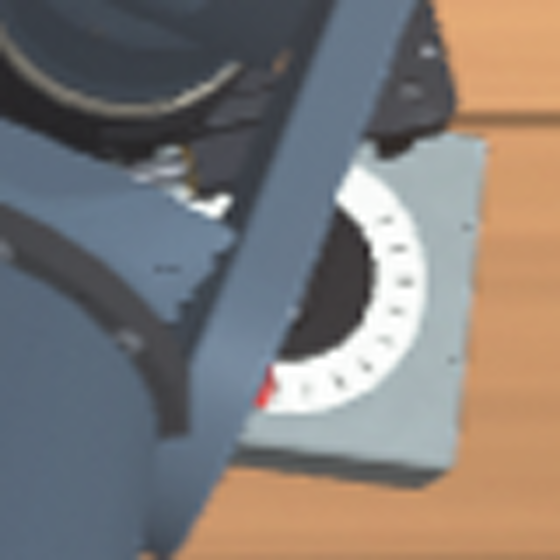

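The forearm hides most of the dial at (330,270) in the crop. The red mark shows at (262,385). I'll move on and look again with the centre and mark stored.

Emit:
move_arm(moves="0.2 -1 0 0 0 -0.5 0.45; 0.2 -1 0 0 0 -0.5 0.45; 0.2 -1 0 0 0 -0.5 0.45; 0.2 -1 0 0 0 -0.5 0.45; 0.2 -1 0 0 0 -0.5 0.45; 0.2 -1 0 0 0 -0.5 0.45")

```text
time: 8.25
position: [0.5202, -0.0163, 0.245]
tool_rot: [0.877, 0.481, -0.001, -0.001]
ft_force: [0.5, -0.5, -0.2]
grip_width: 0.039
grip_force: 0.0
```

```bash
cat > look.py <<'E'
from plan import *
t=cam("top");ctr,e,r,pts,n=dial(t);print("ctr",ctr,"red",r,n)
im=t["image"];ctr=np.array([.5178,-.2168,.057]);k=np.arctan2(*(r-ctr)[1::-1])
P=np.array([onz(t,p,.099)[:2]-ctr[:2] for p in pts]);P=P[np.linalg.norm(P,axis=1)<.024]
m=P.mean(0);d=np.linalg.svd(P-m)[2][0];d*=np.sign(d@m);u=P@[-d[1],d[0]]
a=np.arctan2(d[1],d[0]);print(len(P),"mid",m,"spread",u.min(),u.max(),"pointer",a,"mark",k,"diff",(a-k+np.pi)%(2*np.pi)-np.pi)
sk=[(p.tolist(),round(float(np.arctan2(*(onz(t,p,.065)-ctr)[1::-1])),2)) for p in pts if np.linalg.norm((onz(t,p,.065)-ctr)[:2])>.019]
print(sk)
save("pics/look2.png",cv2.resize(im[190:270,345:425],(560,560),interpolation=2))
E
python3 look.py
```

```text
ctr [ 0.517  -0.2182  0.057 ] red [ 0.4799 -0.2066  0.057 ] 7
35 mid [-0.0073 -0.0023] spread -0.0027379271872803052 0.0213498937275324 pointer 2.263576848092452 mark 2.8800837814649536 diff -0.6165069333725017
[([394, 220], -0.73), ([395, 221], -0.85), ([396, 222], -0.98), ([397, 224], -1.17), ([398, 226], -1.36), ([398, 227], -1.44), ([398, 228], -1.53), ([398, 229], -1.62), ([398, 230], -1.71), ([398, 231], -1.79), ([398, 232], -1.88), ([397, 234], -2.07), ([396, 236], -2.26), ([383, 237], 2.73), ([384, 237], 2.83), ([395, 237], -2.38), ([383, 238], 2.76), ([384, 238], 2.86), ([394, 238], -2.5), ([383, 239], 2.79), ([384, 239], 2.88)]
```

View pics/look2.png

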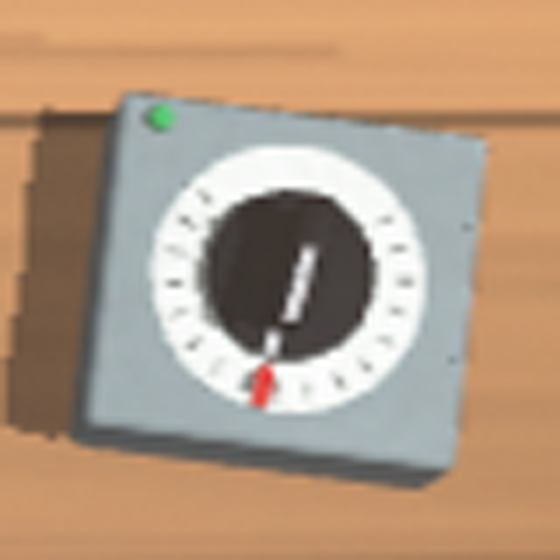

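The pointer line now runs from (308,248) to (268,357) and meets the red mark at (264,385), so the dial looks set. I'll check it in numbers and plan the reach to the wing.

Run:
```python
from plan import *
t=cam("top");im=t["image"].astype(float).mean(2)
ctr0=np.array([.5178,-.2168]);S=cv2.split(cv2.cvtColor(t["image"],cv2.COLOR_RGB2HSV))[1]
def cl(x0,x1,y0,y1,z):
    ys,xs=np.mgrid[y0:y1,x0:x1];w=np.clip(im[y0:y1,x0:x1]-90,0,None).ravel();P=np.array([onz(t,(x,y),z)[:2] for x,y in zip(xs.ravel(),ys.ravel())])
    m=w@P/w.sum();C=((P-m).T*w)@(P-m)/w.sum();d=np.linalg.eigh(C)[1][:,1];return m,d,w.sum()
m,d,n=cl(385,391,224,236,.0995);d=d*np.sign(d@[-1,0]);print("top line",m-ctr0,np.arctan2(d[1],d[0]))
s,_,n=cl(381,386,236,240,.066);print("skirt",s-ctr0,np.arctan2(*(s-ctr0)[::-1]))
q=m+d*(((ctr0-m)@d));print("axis from line offset",q-ctr0)
_,_,r,_,_=dial(t);print("mark",r[:2]-ctr0,"skirt->mark dir",np.arctan2(*(r[:2]-s)[::-1]))
plan([.5265,.0885,.20],2.556+np.pi/2)
```

```text
top line [-0.0105  0.0038] 2.8462257853253834
skirt [-0.0239  0.0083] 2.806562832497556
axis from line offset [0.0002 0.0005]
mark [-0.0379  0.0102] skirt->mark dir 3.0125149197938033
t 8.35 p [ 0.5203 -0.0163  0.2451] q [-0.246   0.3734  1.6773 -0.0004  1.0932  0.3242] f [-0.2501 -0.3029  0.0265] w 0.03903798684522253 0.0
yaw of tool y -0.5700816219370322 z [-0.0024  0.0002 -1.    ]
shift [ 0.9164 -0.5123  0.4514]
turn [-0.0005  0.0016  1.0099]
turn [-0.0016 -0.0005 -0.9901]
```

The pointer is about 0.04 rad past the mark, because my first release row turned it slightly. That is cheap to mend, so I'll go back and re-grip at the exact yaw.

Run:
```python
from plan import *
plan([.5165,-.2170,.20],-1.832)
```

```text
t 8.35 p [ 0.5203 -0.0163  0.2451] q [-0.246   0.3734  1.6773 -0.0004  1.0932  0.3242] f [-0.2501 -0.3029  0.0265] w 0.03903798684522253 0.0
yaw of tool y -0.5700816219370322 z [-0.0024  0.0002 -1.    ]
shift [-1.7094  1.0523  0.4509]
turn [-0.0007  0.0014  0.8034]
turn [-0.0016 -0.0008 -1.1966]
```

Emit:
move_arm(moves="-0.86 0.53 0 0 0 0 0.45; -0.86 0.53 0 0 0 0 0.45; -0.86 0.53 0 0 0 0 0.45; -0.86 0.53 0 0 0 0 0.45")

```text
time: 8.75
position: [0.5187, -0.118, 0.2456]
tool_rot: [0.878, 0.479, -0.0, -0.001]
ft_force: [-0.3, 0.6, 0.2]
grip_width: 0.0389
grip_force: 0.0
```

Emit:
move_arm(moves="-0.85 0.52 0.45 0 0 0.8 0.45; -0.85 0.52 0.45 0 0 0.8 0.45; -0.85 0.52 0.45 0 0 0.8 0.45; -0.85 0.52 0.45 0 0 0.8 0.45; -0.85 0.52 0.45 0 0 0.8 0.45; -0.85 0.52 0.45 0 0 0.8 0.45; -0.85 0.52 0.45 0 0 0.8 0.45; -0.85 0.52 0.45 0 0 0.8 0.45; -0.85 0.52 0.45 0 0 0.8 0.45; -0.85 0.52 0.45 0 0 0.8 0.45")

```text
time: 9.75
position: [0.5173, -0.2144, 0.2011]
tool_rot: [0.992, -0.126, -0.001, -0.0]
ft_force: [0.3, 1.3, 0.0]
grip_width: 0.0393
grip_force: 0.0
```

Run:
```python
from plan import *
plan([.5165,-.2170,.087],-1.832)
```

```text
t 9.75 p [ 0.5173 -0.2144  0.2011] q [-0.5927  0.4818  1.6307  0.0003  1.0305  1.2297] f [0.3439 1.3359 0.0386] w 0.0392676674706947 0.0
yaw of tool y -1.8225491812626988 z [-0.0011  0.001  -1.    ]
shift [0.0006 0.0277 1.1405]
turn [-0.0005  0.0008  0.006 ]
turn [-0.0013 -0.0007 -1.994 ]
```

Emit:
move_arm(moves="0 0.02 0.4 0 0 0.005 0.45; 0 0.02 0.8 0 0 0.005 0.45; 0 0.02 1 0 0 0.005 0.45; 0 0.02 1 0 0 0.005 0.45")

```text
time: 10.15
position: [0.5147, -0.2155, 0.0984]
tool_rot: [0.992, -0.129, -0.004, -0.002]
ft_force: [0.2, 0.1, -0.3]
grip_width: 0.0395
grip_force: 0.0
```

Emit:
move_arm(moves="0 0 0.14 0 0 0 0.45; 0 0 0.14 0 0 0 0.45; 0 0 0.14 0 0 0 0; 0 0 0.14 0 0 0 0; 0 0 0.14 0 0 0 0; 0 0 0.14 0 0 0 0; 0 0 0.14 0 0 0 0; 0 0 0.14 0 0 0 0; 0 0 0.14 0 0 0 0; 0 0 0.14 0 0 0 0")

```text
time: 11.15
position: [0.5173, -0.2169, 0.0883]
tool_rot: [0.992, -0.13, 0.0, -0.0]
ft_force: [0.6, 5.4, 5.4]
grip_width: 0.0126
grip_force: 12.0
```

Run:
```python
from plan import *
plan(None,-1.832)
```

```text
t 11.15 p [ 0.5173 -0.2169  0.0883] q [-0.5969  0.651   1.7133  0.0016  0.7771  1.233 ] f [0.5623 5.3549 5.3999] w 0.012585073864111073 12.00042981770821
yaw of tool y -1.8311290490220897 z [ 0.0008  0.0008 -1.    ]
turn [-0.0006 -0.0004  0.0006]
turn [ 0.0006 -0.001  -1.9994]
```

Emit:
move_arm(moves="0 0 0 0 0 0 0.45; 0 0 0 0 0 0 0.45; 0 0 0 0 0 0 0.45; 0 0 0 0 0 0 0.45; 0 0 -0.4 0 0 0 0.45; 0 0 -0.8 0 0 0 0.45; 0 0 -1 0 0 0 0.45; 0 0 -1 0 0 0 0.45")

```text
time: 11.95
position: [0.5189, -0.2191, 0.1908]
tool_rot: [0.992, -0.13, 0.003, 0.002]
ft_force: [0.8, 0.1, -0.1]
grip_width: 0.0389
grip_force: 0.0
```

Emit:
move_arm(moves="-0.25 -1 -0.5 0 0 -0.3 0.45; -0.25 -1 -0.5 0 0 -0.3 0.45; -0.25 -1 -0.5 0 0 -0.3 0.45; -0.25 -1 -0.5 0 0 -0.3 0.45; -0.25 -1 -0.5 0 0 -0.3 0.45")

```text
time: 12.45
position: [0.5181, -0.1147, 0.2365]
tool_rot: [0.995, 0.105, -0.001, -0.0]
ft_force: [-0.3, -0.3, 0.4]
grip_width: 0.0391
grip_force: 0.0
```

Emit:
move_arm(moves="0.2 -1 0 0 0 -0.5 0.45; 0.2 -1 0 0 0 -0.5 0.45; 0.2 -1 0 0 0 -0.5 0.45; 0.2 -1 0 0 0 -0.5 0.45; 0.2 -1 0 0 0 -0.5 0.45; 0.2 -1 0 0 0 -0.5 0.45")

```text
time: 13.05
position: [0.5168, -0.0139, 0.236]
tool_rot: [0.879, 0.478, -0.001, -0.001]
ft_force: [-0.5, 1.2, -0.8]
grip_width: 0.0391
grip_force: 0.0
```

Run:
```python
from plan import *
t=cam("top");im=t["image"].astype(float).mean(2)
ctr0=np.array([.5178,-.2168])
def cl(x0,x1,y0,y1,z):
    ys,xs=np.mgrid[y0:y1,x0:x1];w=np.clip(im[y0:y1,x0:x1]-90,0,None).ravel();P=np.array([onz(t,(x,y),z)[:2] for x,y in zip(xs.ravel(),ys.ravel())])
    m=w@P/w.sum();C=((P-m).T*w)@(P-m)/w.sum();d=np.linalg.eigh(C)[1][:,1];return m,d,w.sum()
m,d,n=cl(385,391,224,236,.0995);d=d*np.sign(d@[-1,0]);print("top line",m-ctr0,np.arctan2(d[1],d[0]))
s,_,n=cl(381,386,236,240,.066);print("skirt",s-ctr0,np.arctan2(*(s-ctr0)[::-1]))
_,_,r,_,_=dial(t);print("mark",r[:2]-ctr0)
plan([.5265,.0885,.20],2.556+np.pi/2)
```

```text
top line [-0.0106  0.0033] 2.8794194454841664
skirt [-0.0244  0.0071] 2.858233281267049
mark [-0.0379  0.0102]
t 13.1 p [ 0.5168 -0.014   0.236 ] q [-0.2431  0.3805  1.6963 -0.0006  1.0672  0.3327] f [-0.0491 -0.0496  0.565 ] w 0.039221318073114 0.0
yaw of tool y -0.5755648148783887 z [-0.0024  0.     -1.    ]
shift [ 0.9128 -0.4761  0.3601]
turn [-0.0004  0.0017  1.0064]
turn [-0.0017 -0.0004 -0.9936]
```

Emit:
move_arm(moves="0 0 0 0 0 -0.99 0.45; 0.2 -0.1 0 0 0 -0.99 0.45; 0.4 -0.2 0 0 0 -0.99 0.45; 0.6 -0.3 0 0 0 -0.99 0.45; 0.91 -0.48 0 0 0 -0.99 0.45; 0.91 -0.48 0 0 0 -0.99 0.45; 0.91 -0.48 0 0 0 -0.99 0.45; 0.91 -0.48 0 0 0 -0.99 0.45; 0.91 -0.48 0 0 0 -0.99 0.45; 0.91 -0.48 0 0 0 -0.99 0.45; 0.91 -0.48 0 0 0 -0.99 0.45; 0.91 -0.48 0 0 0 -0.99 0.45")

```text
time: 14.3
position: [0.5262, 0.0886, 0.2363]
tool_rot: [0.293, 0.956, -0.0, -0.001]
ft_force: [0.4, -0.6, -0.1]
grip_width: 0.0391
grip_force: 0.0
```

Run:
```python
from plan import *
plan([.5270,.0888,.108],2.556+np.pi/2)
```

```text
t 14.3 p [0.5262 0.0886 0.2363] q [-0.0425  0.4021  1.6569 -0.0004  1.0844 -1.0192] f [ 0.4163 -0.5934 -0.1247] w 0.03909064532821672 0.0
yaw of tool y 0.976845871889668 z [-0.0019 -0.0003 -1.    ]
shift [-0.0069  0.0075  1.2835]
turn [-0.0014  0.0013  1.9947]
turn [-0.0008 -0.0009 -0.0053]
```

Emit:
move_arm(moves="0 0 0.4 0 0 -0.005 0.45; 0 0 0.8 0 0 -0.005 0.45; 0 0 1 0 0 -0.005 0.45; 0 0 1 0 0 -0.005 0.45")

```text
time: 14.7
position: [0.5238, 0.0891, 0.134]
tool_rot: [0.289, 0.957, -0.001, -0.004]
ft_force: [-1.0, -0.4, -0.4]
grip_width: 0.0396
grip_force: 0.0
```

Emit:
move_arm(moves="0 0 0.28 0 0 0 0.45; 0 0 0.28 0 0 0 0.45; 0 0 0.28 0 0 0 0; 0 0 0.28 0 0 0 0; 0 0 0.28 0 0 0 0; 0 0 0.28 0 0 0 0; 0 0 0.28 0 0 0 0; 0 0 0.28 0 0 0 0; 0 0 0.28 0 0 0 0; 0 0 0.28 0 0 0 0")

```text
time: 15.7
position: [0.527, 0.0905, 0.1104]
tool_rot: [0.287, 0.958, 0.001, 0.001]
ft_force: [-0.0, 4.2, 6.0]
grip_width: 0.0088
grip_force: 12.0
```

Run:
```python
from plan import *
plan([.5270,.0888,.108],-.235)
```

```text
t 15.7 p [0.527  0.0905 0.1104] q [-0.0396  0.5895  1.7691  0.0014  0.7809 -1.0292] f [-0.0239  4.247   6.0396] w 0.008841630120239554 11.99993222951889
yaw of tool y 0.9886469129282557 z [ 0.0022  0.0009 -1.    ]
shift [-0.0098 -0.0142  0.0238]
turn [ 0.0016 -0.      0.779 ]
turn [ 0.      0.0018 -1.221 ]
```

Emit:
move_arm(moves="0 0 0 0 0 0.08 0; 0 0 0 0 0 0.16 0; 0 0 0 0 0 0.24 0; 0 0 0 0 0 0.32 0; 0 0 0 0 0 0.40 0; 0 0 0 0 0 0.48 0; 0 0 0 0 0 0.56 0; 0 0 0 0 0 0.64 0; 0 0 0 0 0 0.72 0; 0 0 0 0 0 0.78 0; 0 0 0 0 0 0.78 0; 0 0 0 0 0 0.78 0")

```text
time: 16.9
position: [0.5295, 0.0914, 0.1104]
tool_rot: [0.786, 0.618, 0.004, 0.001]
ft_force: [4.5, 7.3, 1.9]
grip_width: 0.0091
grip_force: 12.0
```

Run:
```python
from plan import *
plan(None,-.235)
```

```text
t 16.9 p [0.5295 0.0914 0.1104] q [-0.0388  0.5904  1.7666  0.0042  0.7771  0.1962] f [4.4628 7.2949 1.8898] w 0.009112111245249693 12.00418308377266
yaw of tool y -0.23795040417363883 z [ 0.0076  0.0026 -1.    ]
turn [ 0.0043 -0.0028 -0.0019]
turn [-0.0043 -0.0067  1.9981]
```

Emit:
move_arm(moves="0 0 0 0 0 0 0.4; 0 0 0 0 0 0 0.4; 0 0 0 0 0 0 0.4; 0 0 0 0 0 0 0.4; 0 0 -0.4 0 0 0 0.4; 0 0 -0.8 0 0 0 0.4; 0 0 -1 0 0 0 0.4; 0 0 -1 0 0 0 0")

```text
time: 17.7
position: [0.528, 0.0896, 0.2125]
tool_rot: [0.786, 0.619, 0.002, 0.002]
ft_force: [1.0, 0.8, -0.9]
grip_width: 0.0318
grip_force: 0.0
```

Emit:
move_arm(moves="0 0 -0.5 0 0 0 0; 0 -0.3 -1 0 0 0 0; 0 -0.74 -1 0 0 0 0; 0 -0.74 -1 0 0 0 0; 0 -0.74 -1 0 0 0 0")

```text
time: 18.2
position: [0.4527, 0.1073, 0.3087]
tool_rot: [0.785, 0.619, -0.001, -0.0]
ft_force: [-0.1, -0.5, 0.2]
grip_width: 0.0014
grip_force: 0.0
```

```bash
cat > g.py <<'E'
from plan import *
def gpos():
    psi=-.238;M=R.from_euler('z',psi).as_matrix();o=np.array([.535,.241,.08]);p=np.array(robot.get_obs()["position"])
    q=M.T@(p-o);print("x_g %.4f r %.4f tip h %.4f"%(q[0],-q[1],q[2]-.011))
E
python3 - <<'E'
from g import *
plan();gpos()
t=cam("top");H,S,V=hsv(t)
g=box(H.shape,170,300,150,300)&(H>18)&(H<32)&(S>150);print(g.sum())
f=proj(t,[.5295,.0915,.12]);print("wing px",f)
w,c,_=comp(box(H.shape,240,275,205,240)&(H>10)&(H<30)&(S>110)&(V>100),(257,221))
m,d,L=axis(t,w,.12);print("wing",c,m,np.arctan2(d[1],d[0]),L,w.sum())
E
```

```text
t 18.2 p [0.4527 0.1073 0.3087] q [-0.008   0.2164  1.7159 -0.0003  1.2108  0.2278] f [-0.1076 -0.5149  0.1598] w 0.0014377458460790543 0.0
yaw of tool y -0.2357012393568388 z [-0.0016 -0.0003 -1.    ]
x_g -0.0484 r 0.1494 tip h 0.2177
96
wing px [256.6292 219.7488]
wing [262.5625 221.7812] [0.5247 0.0778] 1.044034605677972 [0.0114 0.0153] 32
```

Emit:
move_arm(moves="0.3 0 -0.25 0 0 0 0; 0.6 0 -0.25 0 0 0 0; 1 0 -0.25 0 0 0 0; 1 0 -0.25 0 0 0 0; 1 0 -0.25 0 0 0 0")

```text
time: 18.75
position: [0.4782, 0.2046, 0.3329]
tool_rot: [0.785, 0.619, -0.001, -0.0]
ft_force: [0.5, 0.1, 0.7]
grip_width: 0.0005
grip_force: 0.0
```

Emit:
move_arm(moves="0.4 0 0 0 0 0 0; 0.78 0.03 0 0 0 0 0; 0.78 0.03 0 0 0 0 0; 0.78 0.03 0.4 0 0 0 0; 0.78 0.03 0.4 0 0 0 0; 0.78 0.03 0.4 0 0 0 0")

```text
time: 19.35
position: [0.4983, 0.278, 0.2937]
tool_rot: [0.786, 0.618, -0.002, -0.0]
ft_force: [0.3, -0.3, 0.4]
grip_width: 0.0006
grip_force: 0.0
```

Run:
```python
from g import *
plan();gpos()
t=cam("top");H,S,V=hsv(t)
w,c,_=comp(box(H.shape,240,275,205,240)&(H>10)&(H<30)&(S>110)&(V>100),(257,221))
m,d,L=axis(t,w,.12);print("wing",c,m,np.arctan2(d[1],d[0]),"want",-.236+np.pi/2,L,w.sum())
s=cam("scene");a=np.zeros((600,800,3),np.uint8)
a[:,:]=cv2.resize(s["image"][170:350,290:530],(800,600),interpolation=2);save("pics/g1.png",a)
```

```text
t 19.35 p [0.4983 0.278  0.2937] q [ 0.3134  0.3904  1.4953 -0.0005  1.2596  0.5513] f [ 0.2839 -0.2523  0.3751] w 0.0006483801088434772 0.0
yaw of tool y -0.23778791139496402 z [-0.0034 -0.0016 -1.    ]
x_g -0.0444 r -0.0273 tip h 0.2027
wing [257.6267 220.36  ] [0.5281 0.0892] 1.2991278409421476 want 1.3347963267948966 [0.0106 0.0405] 75
```

View pics/g1.png

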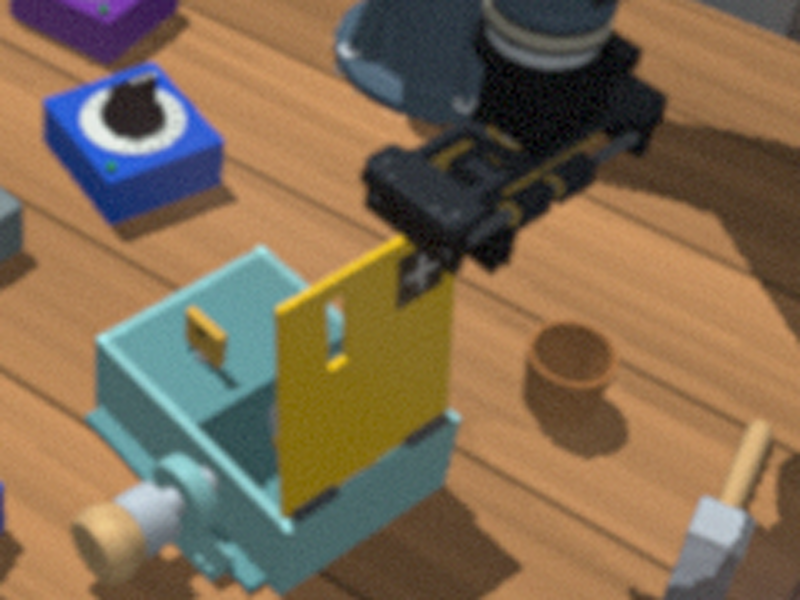

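The crop shows the guard upright with the gripper at its outer side by the pad (420,270). The wing at (205,335) is in line with the slot, about 0.04 rad off. I'll go down and start the sweep.

Emit:
move_arm(moves="0 0 0.3 0 0 0 0; 0 0 0.53 0 0 0 0; 0 0 0.53 0 0 0 0; 0 0 0.53 0 0 0 0")

```text
time: 19.85
position: [0.4997, 0.2795, 0.2429]
tool_rot: [0.786, 0.619, 0.001, 0.0]
ft_force: [-0.2, -0.5, 0.6]
grip_width: 0.0008
grip_force: 0.0
```

Emit:
move_arm(moves="-0.13 0 0 0 0 0 0; -0.27 0 0 0 0 0 0; -0.42 0 0 0 0 0 0; -0.54 0 0 0 0 0 0; -0.69 0 0 0 0 0 0; -0.84 0 0.04 0 0 0 0; -0.98 0 0.12 0 0 0 0; -0.98 0 0.12 0 0 0 0")

```text
time: 20.65
position: [0.4745, 0.1821, 0.2284]
tool_rot: [0.786, 0.618, -0.002, -0.0]
ft_force: [-0.1, 0.4, 1.2]
grip_width: 0.0003
grip_force: 0.3
```

Run:
```python
from g import *
plan();gpos()
```

```text
t 20.65 p [0.4745 0.1821 0.2284] q [ 0.1469  0.3796  1.725  -0.0011  1.0405  0.3857] f [-0.0816  0.4113  1.2181] w 0.00032434071416757556 0.25568371596421
yaw of tool y -0.2382498069678507 z [-0.0033 -0.0014 -1.    ]
x_g -0.0449 r 0.0715 tip h 0.1374
```

Emit:
move_arm(moves="-0.13 0 0.08 0 0 0 0; -0.25 0 0.18 0 0 0 0; -0.37 0 0.29 0 0 0 0; -0.47 0 0.41 0 0 0 0; -0.56 0 0.54 0 0 0 0; -0.64 0 0.68 0 0 0 0; -0.70 0 0.83 0 0 0 0; -0.70 0 0.83 0 0 0 0")

```text
time: 21.45
position: [0.4583, 0.1152, 0.1451]
tool_rot: [0.786, 0.619, -0.002, -0.001]
ft_force: [-1.0, 0.4, 3.5]
grip_width: 0.0002
grip_force: 1.3
```

Run:
```python
from g import *
plan();gpos()
s=cam("scene")
save("pics/g2.png",cv2.resize(s["image"][190:350,300:480],(675,600),interpolation=2))
```

```text
t 21.45 p [0.4583 0.1152 0.1451] q [ 0.0096  0.4702  1.8923 -0.0011  0.7827  0.2469] f [-1.0256  0.3824  3.4967] w 0.00015066431738099503 1.3302286388352513
yaw of tool y -0.2364524526031306 z [-0.0035 -0.0008 -1.    ]
x_g -0.0449 r 0.1403 tip h 0.0541
```

View pics/g2.png

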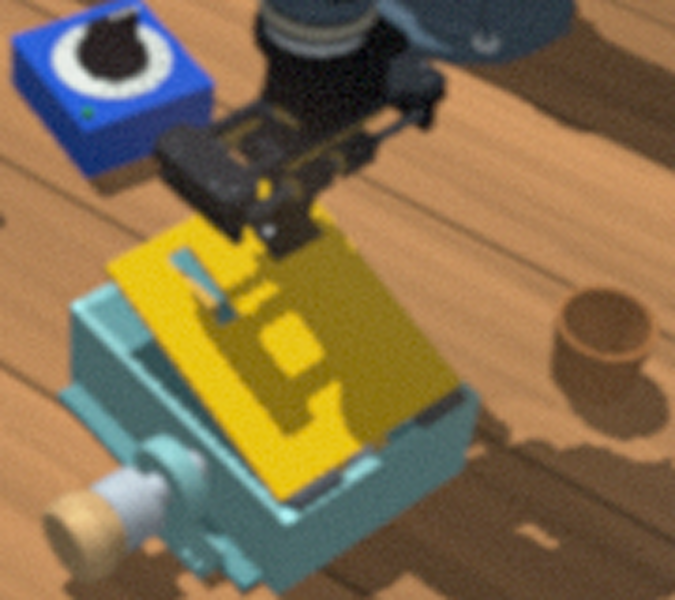

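The guard is about 0.3 rad open under the fingers, and the brass wing shows in the slot at (205,285). I'll press it down slowly.

Emit:
move_arm(moves="-0.04 0 0.12 0 0 0 0; -0.07 0 0.24 0 0 0 0; -0.09 0 0.34 0 0 0 0; -0.11 0 0.42 0 0 0 0; -0.12 0 0.46 0 0 0 0; -0.12 0 0.46 0 0 0 0")

```text
time: 22.1
position: [0.4571, 0.1047, 0.1003]
tool_rot: [0.786, 0.619, 0.0, 0.0]
ft_force: [0.7, 2.2, 3.1]
grip_width: 0.0004
grip_force: 1.8
```

Run:
```python
from g import *
plan();gpos()
```

```text
t 22.1 p [0.4571 0.1047 0.1003] q [-0.0139  0.5511  1.937   0.0003  0.6529  0.2221] f [0.7056 2.2417 3.0746] w 0.00038007664781090764 1.79139522544574
yaw of tool y -0.23626177151927816 z [ 0.0006  0.0002 -1.    ]
x_g -0.0435 r 0.1508 tip h 0.0093
```

Emit:
move_arm(moves="0 0 0.02 0 0 0 0; -0.02 0 0.04 0 0 0 0; -0.02 0 0.04 0 0 0 0; -0.02 0 0.04 0 0 0 0")

```text
time: 22.5
position: [0.4569, 0.1032, 0.0973]
tool_rot: [0.786, 0.618, 0.001, 0.0]
ft_force: [-1.0, 5.9, 8.7]
grip_width: 0.0003
grip_force: 4.3
```

Emit:
move_arm(moves="0 0 0.02 0 0 0 0; 0 0 0.03 0 0 0 0; 0 0 0.03 0 0 0 0; 0 0 0.03 0 0 0 0")

```text
time: 22.9
position: [0.457, 0.1033, 0.097]
tool_rot: [0.786, 0.619, 0.002, 0.001]
ft_force: [-4.5, 6.2, 34.8]
grip_width: 0.0007
grip_force: 17.3
```

Run:
```python
from g import *
plan();gpos()
```

```text
t 22.9 p [0.457  0.1033 0.097 ] q [-0.0176  0.5566  1.9426  0.0017  0.6384  0.2177] f [-4.5037  6.2159 34.8188] w 0.0006890337324686599 17.282378235831857
yaw of tool y -0.23667797343728017 z [ 0.0039  0.0009 -1.    ]
x_g -0.0433 r 0.1523 tip h 0.0060
```

It's shut (tip h 6 mm), but 35 N is more than needed. I'll ease off and check.

Emit:
move_arm(moves="0 0 -0.015 0 0 0 0; 0 0 -0.015 0 0 0 0; 0 0 -0.015 0 0 0 0; 0 0 -0.015 0 0 0 0")

```text
time: 23.3
position: [0.457, 0.1032, 0.0972]
tool_rot: [0.786, 0.619, 0.002, 0.001]
ft_force: [-2.4, 5.9, 21.4]
grip_width: 0.0005
grip_force: 10.8
```

Run:
```python
from g import *
plan();gpos()
s=cam("scene");t=cam("top")
a=cv2.resize(s["image"][190:350,300:480],(450,400),interpolation=2);b=cv2.resize(t["image"][180:300,170:270],(333,400),interpolation=2)
save("pics/g3.png",np.hstack([a,b]))
```

```text
t 23.3 p [0.457  0.1032 0.0972] q [-0.0177  0.5564  1.9421  0.0018  0.64    0.2177] f [-2.3668  5.935  21.3889] w 0.0005289601085577324 10.792049635201693
yaw of tool y -0.236845926383858 z [ 0.0031  0.001  -1.    ]
x_g -0.0434 r 0.1523 tip h 0.0062
```

View pics/g3.png

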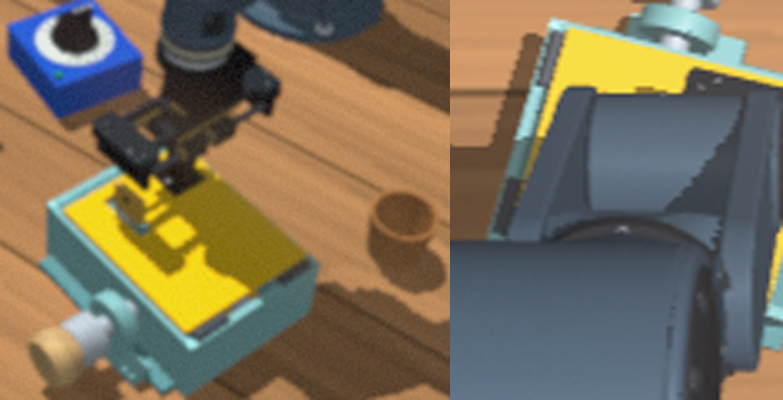

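The guard lies flat in the case and the brass wing stands up through the slot at (130,205). The fingers hold it at the pad with 21 N, so I'll hand in.

```bash
python3 -c "
from rig import robot
print(robot.hand_in())"
```

```text
the job is handed in; nothing more can be done
None
```

The job is handed in: the dial points at the red mark (within about 0.02 rad, after I re-gripped it to correct a small overshoot), the stud is in line with the slot, and the guard is held flat on its pad with about 21 N with the wing standing through it.

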